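# Load the sizing plugs into the press's feed rack, smallest first

### The arm

A 7-joint arm with a two-finger parallel gripper is mounted at the origin on a cart in front of the work surface, level with it; the furniture and walls round the work are solid. World frame = base frame: x ahead of the robot, y to its left, z up, the work surface at z = 0. Lengths are in m, angles in degrees, forces in N, time in s.
With the tool pointing down it reaches from about 0.35 to 0.775 m from the base axis. Payload 3.1 kg.
Tool frame: the origin (TCP) lies on the centre line of the jaws, within the pads' length; the fingertips stand 17 mm ahead of it and the grasp point (between the pads) lies 2 mm behind it (robot.tip_reach is the distance from the TCP to the fingertips, in m); z points along the fingers, y is the direction in which the jaws open and shut (so a half turn about z gives the same grasp; the last joint's range is limited). The gripper opens to 85 mm and grips with 20 to 120 N. Pads are 22 mm wide; open, the fingers measure 114 mm over their backs; the gripper's body (76 mm by 85 mm) begins 54 mm behind the grasp point. The pads swing forward as they close: fully open they stand 13 mm farther back than shut.
Start: joints at [61.037, 17.813, 0.802, 86.603, -0.252, 75.585, -1.558], TCP at [0.246, -0.492, 0.248] pointing down, gripper open.
Joint ranges: [-154.91, 154.91], [-16.99, 109.72], [-72.82, 74.43], [7.12, 147.25], [-82.49, 262.49], [11.32, 116.49], [-174.64, 174.64]. Speed limits (degrees/s): [159.86, 159.86, 180, 180, 180, 180, 180].

### API

Orientations are given as [roll, pitch, yaw] about the fixed x, y, z axes, in that order (R = Rz(yaw) Ry(pitch) Rx(roll)).
In Python, from station import robot, fingers, vision, workorder, recognise gives the robot as it stands. Calls block until the motion is done:
- robot.move_to(position, orientation): joint-space move of the TCP to a pose.
- robot.line_to(position, orientation=None, velocity=0.15, f_stop=None): straight line of the TCP; orientation=None keeps the orientation; velocity is the mean speed in m/s. With f_stop (N) it stops when the force on the tool has changed by that much, and returns True; else False.
- robot.move_j(angles): joint-space move.
- fingers.gripper_to(opening, force=None): opening from 0.0 (shut) to 1.0 (fully open); force is the grip in N (None keeps the last); returns when the fingers have stopped.
- robot.pause(seconds).
- robot.inverse_kinematics(position, orientation): joint angles nearest the present ones, or None.
- vision.grab_frame(name): name is "scene" or "side" or "wrist"; returns the picture (400x640x3 uint8, red, green, blue); there is no depth.
- vision.calibration(name): a dict with "mtx" (3x3 intrinsics, pixels), "extrinsics" (4x4, takes a point from world to camera coordinates); the wrist camera has in their place "T_tool_cam" (4x4, takes a point from camera to tool coordinates, whose origin is the TCP and whose axes are the flange's). Camera axes: x right, y up, looking along -z (the intrinsics and any distortion apply to the point x, -y, -z); pixel columns grow to the right and rows downward; lengths in m; the calibration is good to about 2 mm. A picture is of the moment at which its call begins: read the wrist's pose just before it. calibration takes no time and is no camera call.
A pose or a line that the arm cannot do raises robot.PlanningError and nothing moves.
- workorder.close_job(): hands the job in, once; it reports no verdict.
Trained networks look in the newest picture that a camera, given by its name, has taken for a name from the list of things; names that differ only in an ending like _2 or _b are one class to them, and where a whole thing is asked for, a point or a joint stands for the part that bears it (a point fixed in the world has none). Each returns a list of dicts, best first, with "p" (0 to 1); they miss things now and then, are a little off and sometimes report something else, mostly with a low value. They report only what shows in the picture. A call takes as long as a camera call. They do not tell look-alikes from the thing itself.
- recognise(label, camera): "rect" ([centre column, centre row, width, height] in pixels, round what is visible of it).
Readings, each from a call of its own:
- robot.current_time_s(): time.
- robot.current_joint_positions(): joint angles.
- robot.current_dq(): joint speeds.
- robot.current_joint_torque(): joint torques, N m.
- robot.current_tool_pos(): TCP position.
- robot.current_eef_rot(): TCP orientation.
- robot.current_contact_force(): force on the tool from outside, world axes, zero at the start.
- robot.current_torque(): the same for the moment, N m.
- robot.current_finger_gap(): opening from 0.0 (shut) to 1.0 (fully open).
Only numpy, scipy, OpenCV 4.12 (cv2) and the standard library are available. Lean on these libraries where they do the work, as an engineer would, in place of code of your own. Each camera call takes 0.05 s, during which the arm holds its last target. There are 200 camera calls.

### The job

Load the four steel sizing plugs one by one into the green sloping feed rack so that the press operator gets them from the low end in rising order of size: the thinnest must end up lowest, against the stop, then the next thicker, the thickest last. Lay each plug square across the two rails near the high end and let it roll down to the stop or to the plug before it; leave all four resting in one closed row on both rails.

Things in the scene. Friction and masses are not known exactly. Their poses are not given: they have to be found in the camera images.
- plug_28: The thinnest of four plain bright steel sizing plugs: a barrel 84 mm long lying on its side, largest diameter 28 mm over the middle 28 mm, both ends alike, tapering to 12 mm with a small bore. Origin at its centre, 14 mm above the bench at the start; its x axis is the long axis (either end first), which lies level. About 0.22 kg. Grip across the middle.
- plug_36: The second thinnest of four plain bright steel sizing plugs: a barrel 84 mm long lying on its side, largest diameter 36 mm over the middle 28 mm, both ends alike, tapering to 20 mm with a small bore. Origin at its centre, 18 mm above the bench at the start; its x axis is the long axis (either end first), which lies level. About 0.32 kg. Grip across the middle.
- plug_44: The second thickest of four plain bright steel sizing plugs: a barrel 84 mm long lying on its side, largest diameter 44 mm over the middle 28 mm, both ends alike, tapering to 28 mm with a small bore. Origin at its centre, 22 mm above the bench at the start; its x axis is the long axis (either end first), which lies level. About 0.44 kg. Grip across the middle.
- plug_52: The thickest of four plain bright steel sizing plugs: a barrel 84 mm long lying on its side, largest diameter 52 mm over the middle 28 mm, both ends alike, tapering to 36 mm with a small bore. Origin at its centre, 26 mm above the bench at the start; its x axis is the long axis (either end first), which lies level. About 0.58 kg. Grip across the middle.
- feed_rack: Green steel gravity rack bolted to the bench, 114 x 285 mm, origin under its middle on the bench. x axis: level, across the rails. y axis: uphill; the rails fall 13 degrees towards -y. Rails: two round bars, 10 mm thick, at x = -29 and +29 mm, 48 mm clear gap, nothing between them for fingers to hit. Side bars at x = 51 to 56 mm each side stand 3 mm above the rail tops.
- rack_stop (a point): Point at the low end, midway between the rails and level with their tops there (46 mm above the bench), on the uphill face of the stop: both rails are bent up there and stand 33 mm above the rail tops, open between.
- rack_load (a point): Loading point, midway between the rails at the level of their tops, 185 mm uphill from rack_stop along the rails (88 mm above the bench). A plug on both rails has its axis (its middle radius less 4 mm) above the rail tops. Let go here, within 6 degrees of square and 8 mm of the middle, it rolls down by itself in about 1.5 s. The full row reaches 160 mm up from the stop.
- lamp_rim (a point): Only to be kept clear of: the foremost point of the fixed bench lamp's big grey shade, which hangs over the back of the bench. The shade lies farther from the robot than this point, from 110 mm to its right to 170 mm to its left, and comes down to 145 mm above the bench. Pass it on the robot's side.
Mind the look-alikes: they are no part of the job. Leave any red look-alike of the plug_52 alone.

How it is judged:
By the outcome, as a careful person would: the job done as asked, in the order asked, and still so for the second after the job is handed in, with the robot touching nothing.
It also fails if it takes over 93 s, if anything falls off the work surface, if the arm or the gripper's body presses on something with over 40 N, if the wrist force passes 120 N, or if a joint passes its speed limit or range.

## Working session

There is one attempt and no reset: what is moved stays moved. The work goes in short steps, each a Python script; the robot and the scene stay as the last script left them, time stands still between calls to the robot, and variables do not carry over. Pictures are saved under pics/ and viewed, on a budget of 14 in all, crops included, one or two more only if the job needs it, and the job is handed in when it is done.

```bash
ls; mkdir -p pics
python3 - <<'E'
from station import robot, fingers, vision, workorder, recognise
import cv2, numpy as np
for c in ["scene","side"]:
    im=vision.grab_frame(c); cv2.imwrite(f"pics/{c}0.png",im[:,:,::-1])
    cal=vision.calibration(c); print(c,{k:np.round(v,3).tolist() if not isinstance(v,str) else v for k,v in cal.items()})
    for l in ["plug_28","plug_36","plug_44","plug_52","feed_rack","rack_stop","rack_load","lamp_rim"]:
        try: print(l,[(np.round(d["rect"]).tolist(),round(d["p"],2)) for d in recognise(l,c)])
        except Exception as e: print(l,e)
print({k:np.round(v,4).tolist() for k,v in vision.calibration("wrist").items()})
print(robot.current_time_s(), robot.current_eef_rot(), robot.current_tool_pos())
E
```

```text
pics
scene {'mtx': [[512.981, 0.0, 321.612], [0.0, 512.981, 195.552], [0.0, 0.0, 1.0]], 'extrinsics': [[-0.821, -0.57, 0.026, 0.452], [0.251, -0.319, 0.914, -0.252], [-0.513, 0.757, 0.405, -1.425], [0.0, 0.0, 0.0, 1.0]]}
plug_28 [([241.0, 280.0, 19.0, 21.0], 0.78), ([399.0, 217.0, 20.0, 7.0], 0.59), ([298.0, 282.0, 32.0, 24.0], 0.56), ([291.0, 224.0, 20.0, 21.0], 0.54)]
plug_36 [([241.0, 280.0, 19.0, 21.0], 0.78), ([399.0, 217.0, 20.0, 7.0], 0.59), ([298.0, 282.0, 32.0, 24.0], 0.56), ([291.0, 224.0, 20.0, 21.0], 0.54)]
plug_44 [([241.0, 280.0, 19.0, 21.0], 0.78), ([399.0, 217.0, 20.0, 7.0], 0.59), ([298.0, 282.0, 32.0, 24.0], 0.56), ([291.0, 224.0, 20.0, 21.0], 0.54)]
plug_52 [([241.0, 280.0, 19.0, 21.0], 0.78), ([399.0, 217.0, 20.0, 7.0], 0.59), ([298.0, 282.0, 32.0, 24.0], 0.56), ([291.0, 224.0, 20.0, 21.0], 0.54)]
feed_rack [([342.0, 207.0, 56.0, 44.0], 0.72)]
rack_stop [([341.0, 207.0, 58.0, 43.0], 0.73)]
rack_load [([343.0, 204.0, 55.0, 52.0], 0.6)]
lamp_rim it knows: feed_rack, plug, rack_load, rack_stop
side {'mtx': [[494.371, 0.0, 327.339], [0.0, 494.371, 189.807], [0.0, 0.0,
[... 703 characters left out ...]
.64)]
plug_52 [([310.0, 311.0, 36.0, 30.0], 0.96), ([245.0, 317.0, 17.0, 36.0], 0.89), ([344.0, 265.0, 29.0, 20.0], 0.89), ([296.0, 222.0, 31.0, 23.0], 0.84), ([417.0, 201.0, 24.0, 10.0], 0.64)]
feed_rack [([353.0, 189.0, 55.0, 70.0], 0.96)]
rack_stop [([354.0, 188.0, 56.0, 73.0], 0.67)]
rack_load [([353.0, 188.0, 61.0, 69.0], 0.64)]
lamp_rim it knows: feed_rack, plug, rack_load, rack_stop
{'mtx': [[356.4854, 0.0, 316.2703], [0.0, 356.4854, 202.4375], [0.0, 0.0, 1.0]], 'T_tool_cam': [[0.0001, 0.9567, 0.2912, 0.0736], [1.0, 0.0, -0.0005, 0.0007], [-0.0004, 0.2912, -0.9567, -0.1249], [0.0, 0.0, 0.0, 1.0]]}
0.8 [1.79993263e+02 6.54652296e-04 2.65736048e+01] [ 0.24606889 -0.49193298  0.24834138]
```

View pics/scene0.png

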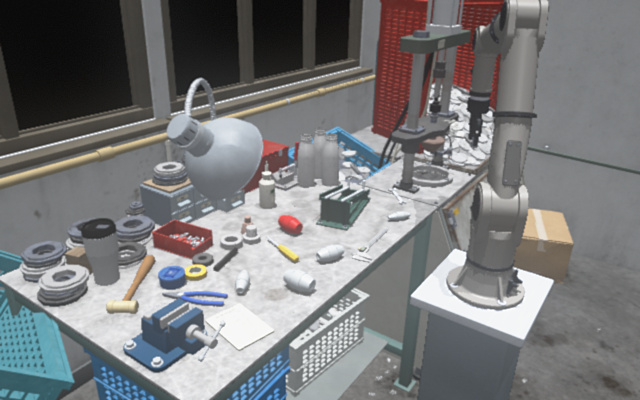

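View pics/side0.png

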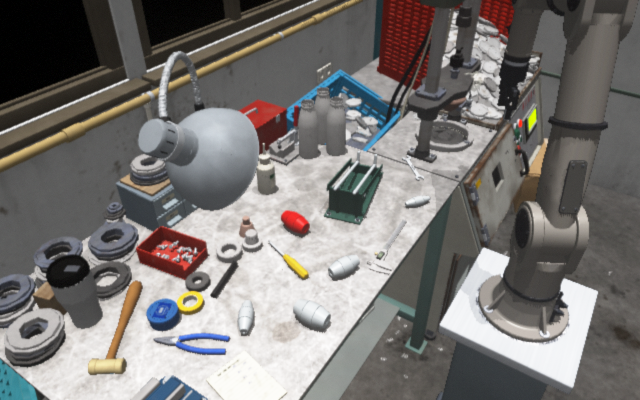

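Scene/side: white plugs at side px (417,201) small → 28, (245,317) → 36?, (344,265) → 44?, (310,311) → 52?; red look-alike at (296,222) to leave alone; rack at (353,189); other confusables: screwdriver, ring stack, bottles. Now rough positions.

```bash
cat > h.py <<'E'
from station import robot, fingers, vision, workorder, recognise
import cv2, numpy as np
from scipy.spatial.transform import Rotation as R
def cam(name, pose=None):
    c=vision.calibration(name); K=np.array(c["mtx"])
    if name=="wrist":
        p,o=pose; T=np.eye(4); T[:3,:3]=R.from_euler('xyz',o,degrees=True).as_matrix(); T[:3,3]=p
        E=np.linalg.inv(T@np.array(c["T_tool_cam"]))
    else: E=np.array(c["extrinsics"])
    return K,E
def proj(P,KE):
    K,E=KE; q=np.atleast_2d(P)@E[:3,:3].T+E[:3,3]; q=q*[1,-1,-1]; q=q@K.T
    return q[:,:2]/q[:,2:]
def back(uv,z,KE):
    K,E=KE; uv=np.atleast_2d(uv); d=np.c_[uv,np.ones(len(uv))]@np.linalg.inv(K).T*[1,-1,-1]@E[:3,:3]
    o=-E[:3,:3].T@E[:3,3]
    return o+d*((z-o[2])/d[:,2])[:,None]
def pose(): return np.array(robot.current_tool_pos()),np.array(robot.current_eef_rot())
def shot(name,fn):
    p=pose() if name=="wrist" else None
    im=vision.grab_frame(name); cv2.imwrite(f"pics/{fn}.png",im[:,:,::-1]); return im,cam(name,p)
E
python3 - <<'E'
from h import *
for n,L in dict(scene=[(241,280,.018),(399,217,.014),(298,282,.026),(331,254,.022),(342,207,.03),(291,224,.026),(250,190,.145)],side=[(245,317,.018),(417,201,.014),(310,311,.026),(344,265,.022),(353,189,.03),(296,222,.026),(215,208,.145)]).items():
    for u,v,z in L: print(n,u,v,back((u,v),z,cam(n)).round(3))
print(vision.calibration("wrist").keys())
E
```

```text
scene 241 280 [[0.538 0.401 0.018]]
scene 399 217 [[ 0.377 -0.222  0.014]]
scene 298 282 [[0.402 0.325 0.026]]
scene 331 254 [[0.417 0.143 0.022]]
scene 342 207 [[ 0.56  -0.139  0.03 ]]
scene 291 224 [[0.626 0.068 0.026]]
scene 250 190 [[0.732 0.144 0.145]]
side 245 317 [[0.534 0.401 0.018]]
side 417 201 [[ 0.384 -0.233  0.014]]
side 310 311 [[0.413 0.309 0.026]]
side 344 265 [[0.426 0.133 0.022]]
side 353 189 [[ 0.57 -0.16  0.03]]
side 296 222 [[0.629 0.064 0.026]]
side 215 208 [[0.751 0.246 0.145]]
dict_keys(['mtx', 'T_tool_cam'])
```

Run:
```python
from h import *
robot.move_to([0.45,-0.15,0.30],[180,0,75]); 
im,c=shot("wrist","w1"); print(pose(),robot.current_joint_positions())
for l in ["plug_28","feed_rack"]:
    for d in recognise(l,"wrist"): print(l,np.round(d["rect"]),round(d["p"],2),back(d["rect"][:2],.018,c).round(3))
print(robot.current_time_s())
```

```text
(array([ 0.44935956, -0.15226097,  0.29957233]), array([-1.79953474e+02,  4.39277083e-02,  7.47498991e+01])) [ 35.71893178   8.72143545 -21.92474868  91.54259983   3.3351271
  80.42153541  -1.78436623]
plug_28 [282. 238.  32.  61.] 0.82 [[ 0.383 -0.234  0.018]]
plug_28 [423. 146. 199. 271.] 0.52 [[ 0.571 -0.168  0.018]]
feed_rack [422. 146. 196. 273.] 0.96 [[ 0.57  -0.169  0.018]]
2.4417
```

View pics/w1.png

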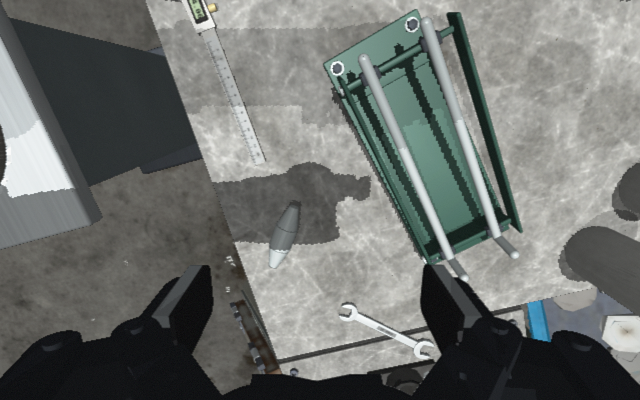

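w1: plug_28 at (285,235), rack with rails from (365,58)/(427,20) (high end, wider spacing) to bent-up stops at (455,268)/(505,245). Look at the rack enlarged for clicks, and take a second view over the other plugs.

Run:
```python
from h import *
im=cv2.imread("pics/w1.png"); cv2.imwrite("pics/w1c.png",cv2.resize(im[0:290,320:530],None,fx=2,fy=2,interpolation=cv2.INTER_CUBIC))
robot.move_to([0.44,0.24,0.30],[180,0,118]); 
im,c=shot("wrist","w2"); print(pose(),robot.current_joint_positions())
for d in recognise("plug_28","wrist"): print(np.round(d["rect"]),round(d["p"],2),back(d["rect"][:2],.02,c).round(3))
print(robot.current_time_s())
```

```text
(array([0.44126553, 0.23782152, 0.29968589]), array([-1.79966569e+02,  7.08526940e-02,  1.17746801e+02])) [  9.72044401  16.82158957 -51.29564153  87.01523802  13.22822285
  82.53009124 -14.36184295]
[268. 228.  62.  63.] 0.79 [[0.427 0.136 0.02 ]]
[464.  65.  38.  88.] 0.67 [[0.532 0.401 0.02 ]]
[386. 342.  69.  62.] 0.67 [[0.638 0.062 0.02 ]]
[320.  84.  85.  68.] 0.62 [[0.405 0.313 0.02 ]]
3.9917
```

View pics/w1c.png

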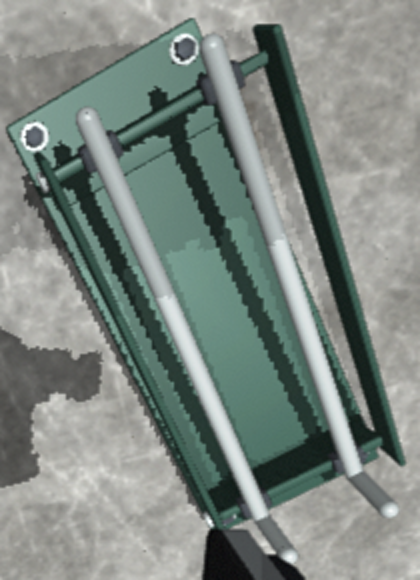

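View pics/w2.png

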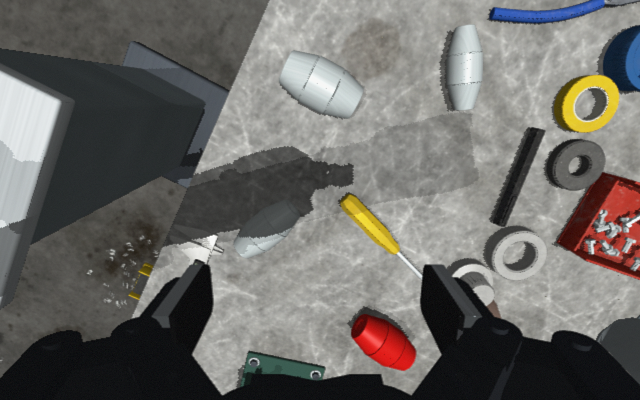

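w2: plugs at (320,84) fat, (464,65) thinner, (268,228) shaded by the arm; red decoy (386,342). Fit rack and plug silhouettes.

```bash
cat > fit.py <<'E'
from h import *
from scipy.optimize import minimize
def hull(x,y,a,D,KE):
    r=D/2; t=np.linspace(0,2*np.pi,24); P=[]
    for s,q in [(-.042,r-.008),(-.014,r),(.014,r),(.042,r-.008)]:
        P+=[[s,q*np.cos(k),q*np.sin(k)+r] for k in t]
    P=np.array(P); P[:,:2]=P[:,:2]@np.array([[np.cos(a),np.sin(a)],[-np.sin(a),np.cos(a)]])
    return cv2.convexHull(proj(P+[x,y,0],KE).astype(np.float32))[:,0]
def fitplug(bgr,KE,rect,D,yaw0):
    u,v,w,h=rect; S=4; m=14
    x0,y0=int(u-w/2-m),max(0,int(v-h/2-m)); cr=bgr[y0:int(v+h/2+m),x0:int(u+w/2+m)]
    mk=np.zeros(cr.shape[:2],np.uint8); cv2.grabCut(cr,mk,(m-3,max(0,int(v-h/2-3-y0)),int(w+6),int(h+6)),np.zeros((1,65)),np.zeros((1,65)),6,cv2.GC_INIT_WITH_RECT)
    M=cv2.resize((mk%2*255).astype(np.uint8),None,fx=S,fy=S)>127
    def cost(p):
        H=(hull(p[0],p[1],p[2],D,KE)-[x0,y0])*S+S/2
        A=cv2.fillConvexPoly(np.zeros(M.shape,np.uint8),(H*8).astype(np.int32),1,shift=3)>0
        return 1-(A&M).sum()/(A|M).sum()
    b=back((u,v),D/2,KE)[0]; best=None
    for a in yaw0+np.radians([-40,-20,0,20,40]):
        r=minimize(cost,[b[0],b[1],a],method='Nelder-Mead',options=dict(initial_simplex=[[b[0]+i,b[1]+j,a+k] for i,j,k in [(0,0,0),(.01,0,0),(0,.01,0),(0,0,.3)]]))
        if best is None or r.fun<best.fun: best=r
    return best.x,1-best.fun
def yaw_of(p,q,KE):
    a=back([p,q],.02,KE); d=a[1]-a[0]; return np.arctan2(d[1],d[0])
E
python3 - <<'E'
from fit import *
from scipy.optimize import least_squares
c1=cam("wrist",([0.44935956,-0.15226097,0.29957233],[-179.953,.0439,74.7499]))
c2=cam("wrist",([0.44126553,0.23782152,0.29968589],[-179.96657,.07085,117.7468]))
im1=cv2.imread("pics/w1.png"); im2=cv2.imread("pics/w2.png")
cr=lambda a:np.array(a)/2.+[320,0]
Lp=cr([(87,115),(160,293),(240,495)]);Rp=cr([(211,42),(278,240),(345,470)]);B=cr([(252,517),(347,473)])
c13,s13=np.cos(np.radians(13)),np.sin(np.radians(13))
def rail(p,s,side):
    u=np.array([np.cos(p[2]),np.sin(p[2]),0]); n=np.array([np.sin(p[2]),-np.cos(p[2]),0]) # x = right of uphill
    return np.array([p[0],p[1],.041])+np.outer(np.atleast_1d(s),c13*u+[0,0,s13])+side*.029*n
def res(q):
    p=q[:3]; out=[]
    for i,(pts,sd) in enumerate([(Lp,-1),(Rp,1)]):
        out.append(proj(rail(p,q[3+3*i:6+3*i],sd),c1)-pts); 
    return np.concatenate(out).ravel()
# uphill is up in image; left rail in image: image up = +tool x
r=least_squares(res,[.55,-.25,np.radians(75),.25,.15,.03,.25,.15,.03],x_scale=[.1,.1,.1]+[.1]*6)
p=r.x; print("line fit",p.round(4),np.degrees(p[2]),r.fun.round(1))
def res2(q): # + stop bend
    b=np.r_[proj(rail(q,-.005,-1),c1)-B[0],proj(rail(q,-.005,1),c1)-B[1]].ravel()
    return np.r_[res(q),b]
r=least_squares(res2,p); p=r.x; print("stop",p.round(4),np.degrees(p[2]),r.fun.round(1))
pl=[(im1,c1,(282,238,32,61),(.028,),yaw_of((296,202),(272,267),c1)),
(im2,c2,(268,228,62,63),(.044,.052),yaw_of((242,245),(298,212),c2)),
(im2,c2,(464,65,38,88),(.036,.028,.044),yaw_of((465,27),(463,108),c2)),
(im2,c2,(320,84,85,68),(.052,.044),yaw_of((287,68),(357,102),c2))]
for im,c,rc,Ds,y0 in pl:
    for D in Ds:
        x,s=fitplug(im,c,rc,D,y0); print(D,x[:2].round(4),np.degrees(x[2]).round(1),"clk",np.degrees(y0).round(1),"iou",round(s,3))
        if D==Ds[0]: cv2.polylines(im,[(hull(*x,D,c)*8).astype(np.int32)],True,(0,0,255),1,cv2.LINE_AA,3)
for sd in (-1,1): cv2.polylines(im1,[(proj(rail(p,[0,.185],sd),c1)*8).astype(np.int32)],True,(0,0,255),1,cv2.LINE_AA,3)
cv2.imwrite("pics/ov.png",np.hstack([im1[0:290,230:530],im2[0:290,220:510]]))
E
```

```text
line fit [ 0.599  -0.3188  1.7861  0.2747  0.185   0.048   0.2761  0.1822  0.0324] 102.33374070922501 [-0.3  0.1 -0.3  0.1  0.9 -0.4  1.3 -0.4 -1.6  0.5  0.  -0. ]
stop [ 5.9470e-01 -2.9050e-01  1.7874e+00  2.4540e-01  1.5390e-01  1.4100e-02
  2.4690e-01  1.5110e-01 -1.7000e-03] 102.40864526594203 [ 0.3 -0.1  0.3 -0.1  1.6 -0.6  0.6 -0.2 -2.1  0.6 -0.2  0.1  0.2 -0.4
 -0.6  0.6]
0.028 [ 0.3818 -0.2361] -124.8 clk -125.5 iou 0.919
0.044 [0.4248 0.1357] 66.9 clk 59.4 iou 0.914
0.052 [0.4272 0.1366] 66.7 clk 59.4 iou 0.827
0.036 [0.5331 0.3972] -56.7 clk -56.8 iou 0.893
0.028 [0.5367 0.4012] -54.6 clk -56.8 iou 0.691
0.044 [0.5292 0.3944] -56.9 clk -56.8 iou 0.82
0.052 [0.4065 0.3122] 1.5 clk 3.0 iou 0.963
0.044 [0.4053 0.3165] 2.0 clk 3.0 iou 0.777
```

View pics/ov.png

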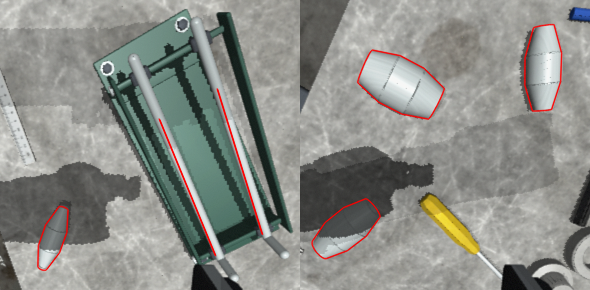

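Sizes confirmed by silhouettes (28 at (282,238) w1; 44 (268,228), 36 (464,65), 52 (320,84) in w2); red one excluded. Start with plug_28.

```bash
cat > job.py <<'E'
from h import *
STOP=np.array([.5947,-.2905]); UP=102.4
u=np.array([np.cos(np.radians(UP)),np.sin(np.radians(UP))])
LOAD=STOP+.185*np.cos(np.radians(13))*u
VIA=[.45,.08,.24]
def pick(x,y,yaw,D,tz,via=False):
    o=[180,0,yaw]; fingers.gripper_to(min(1,(D+.024)/.085),60)
    if via: robot.move_to(VIA,o)
    robot.move_to([x,y,.13],o); print("hit",robot.line_to([x,y,tz],velocity=.12,f_stop=8),pose()[0].round(4),robot.tip_reach)
    fingers.gripper_to(0,60); print("gap mm",robot.current_finger_gap()*85,"pose",pose()[0].round(4))
    robot.line_to([x,y,.22],velocity=.25); print("lifted gap",robot.current_finger_gap()*85,robot.current_time_s())
def place(D,h,via=False,yaw=UP-90,dx=0):
    o=[180,0,yaw]; n=np.array([u[1],-u[0]]); L=LOAD+dx*n
    if via: robot.move_to(VIA,o)
    robot.move_to([*L,.24],o); z=.088+D/2-.004+h
    robot.line_to([*L,z+.02],velocity=.2)
    if dx is not None: shot("wrist",f"pl{int(D*1000)}")
    print("touch",robot.line_to([*L,z-.004],velocity=.04,f_stop=5),pose(),"z nom",z)
def release(D):
    p=pose()[0]; fingers.gripper_to(min(1,(D+.016)/.085)); robot.line_to([p[0],p[1],.24],velocity=.12)
    robot.pause(1.2); print("t",robot.current_time_s())
E
python3 - <<'E'
from job import *
pick(.3818,-.2361,55.2,.028,.021)
place(.028,.007)
E
```

```text
hit False [ 0.3825 -0.2363  0.0216] 0.017
gap mm 25.89839170799098 pose [ 0.3828 -0.2367  0.022 ]
lifted gap 25.861376682891848 8.625
touch True (array([ 0.5562089 , -0.11451443,  0.10593279]), array([ 1.79975091e+02, -1.66411023e-02,  1.23952156e+01])) z nom 0.105
```

View pics/pl28.png

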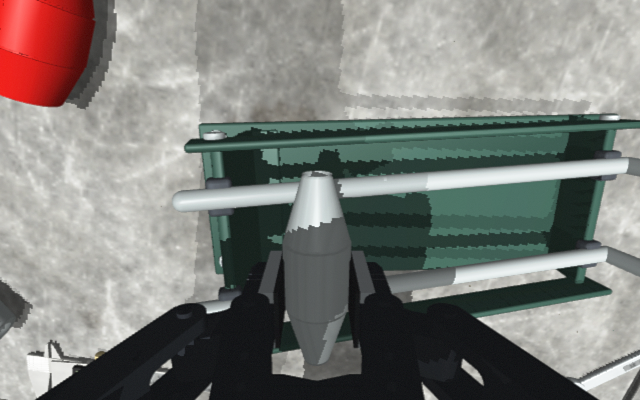

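Run:
```python
from job import *
from scipy.optimize import least_squares
z=.125
c=cam("wrist",([.5562,-.1145,z],[180,0,12.4]))
F=np.array([(200,199),(400,185),(560,172)]);N=np.array([(235,297),(425,277),(500,265),(575,253)])
c13,s13=np.cos(np.radians(13)),np.sin(np.radians(13))
def rail(p,s,side):
    a=np.radians(p[2]*100); n=np.array([np.sin(a),-np.cos(a),0])
    return np.array([p[0],p[1],.041])+np.outer(np.atleast_1d(s),[c13*np.cos(a),c13*np.sin(a),s13])+side*.029*n
B=np.array([(604,249)])
def res(q):
    return np.r_[proj(rail(q,q[3:6],1),c)-F,proj(rail(q,q[6:10],-1),c)-N,proj(rail(q,-.005,-1),c)-B].ravel()
r=least_squares(res,[.5947,-.2905,1.024,.22,.1,.02,.2,.1,.08,.02]);p=r.x
print(p.round(4),r.fun.round(1))
a=np.radians(p[2]*100);uu=np.array([np.cos(a),np.sin(a)]);L=p[:2]+.185*c13*uu
d=np.array([.5562,-.1145])-L; print("load",L,"off along",d@uu,"right",d@[uu[1],-uu[0]])
print("plug end far proj", proj([*(np.array([.5562,-.1145])+.042*np.array([np.cos(np.radians(12.4)),np.sin(np.radians(12.4))])),z-.007],c))
```

```text
[ 0.6003 -0.289   1.0365  0.2374  0.1395  0.0411  0.2263  0.1209  0.0715
  0.0168] [-0.2 -3.1 -0.4 -4.8 -0.3 -4.3  1.   7.1  0.   0.2  0.2  1.5  0.4  2.8
 -0.7  2.8]
load [ 0.55778434 -0.11387568] off along -0.00023294668601961748 right -0.0016869098991178994
plug end far proj [[313.99341623 181.44357163]]
```

Within ~2 mm and ~1° of the load pose; contact height agrees. Release.

Run:
```python
from job import *
release(.028)
shot("wrist","r28")
```

```text
t 13.7917
```

View pics/r28.png

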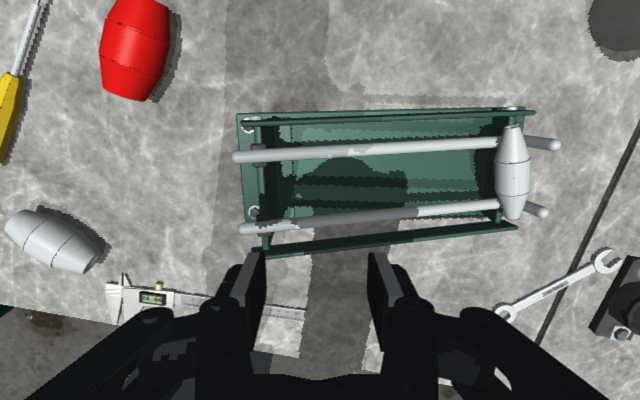

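plug_28 rests square against the stop at (513,175). Next plug_36.

Run:
```python
from job import *
pick(.5331,.3972,123.3,.036,.022,via=True)
place(.036,.004,via=True)
```

```text
hit False [0.5335 0.398  0.0231] 0.017
gap mm 34.17755677912142 pose [0.5341 0.3981 0.0235]
lifted gap 34.03954532582582 19.1083
touch True (array([ 0.55622828, -0.11462841,  0.10743783]), array([ 1.79973668e+02, -2.35443254e-02,  1.23858969e+01])) z nom 0.106
```

View pics/pl36.png

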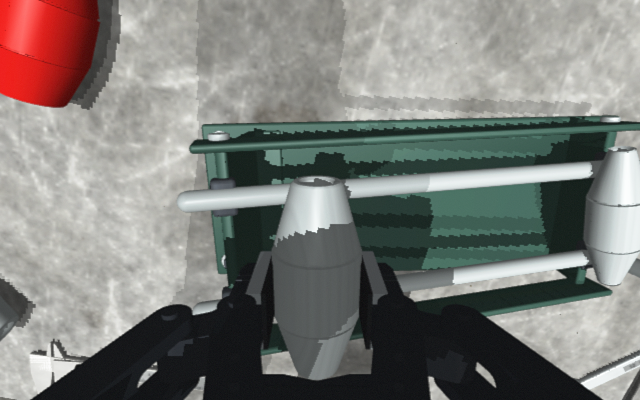

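Held square, within a few mm of the middle; release and go on to plug_44 (its spot may be checked in the same view).

Run:
```python
from job import *
release(.036)
shot("wrist","r36")
```

```text
t 25.2833
```

View pics/r36.png

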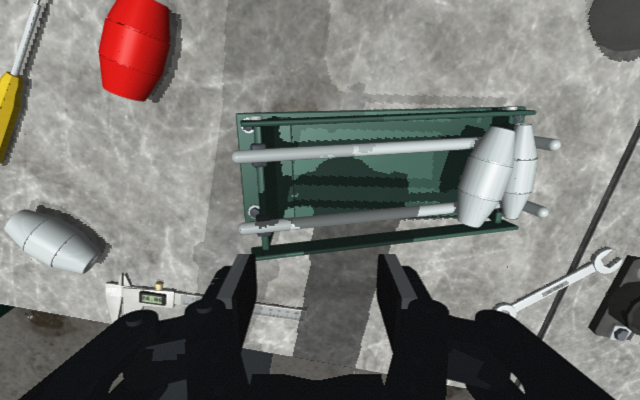

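plug_36 stopped skewed (~14°): axis (500,131)–(474,222). It must be mended; refine the rack frame and plug poses jointly from w1 and this view.

```bash
sed -i 's/def hull(x,y,a,D,KE):/Z0=0\ndef hull(x,y,a,D,KE):/; s/proj(P+\[x,y,0\],KE)/proj(P+[x,y,Z0],KE)/; s#b=back((u,v),D/2,KE)#b=back((u,v),D/2+Z0,KE)#' fit.py
cat > rackfit.py <<'E'
import fit
from fit import *
from scipy.optimize import least_squares
c1=cam("wrist",([0.44935956,-0.15226097,0.29957233],[-179.953,.0439,74.7499]))
c13,s13=np.cos(np.radians(13)),np.sin(np.radians(13))
def rail(p,s,side,dz=0):
    a=p[2]; n=np.array([np.sin(a),-np.cos(a),0])
    return np.array([p[0],p[1],.041+dz])+np.outer(np.atleast_1d(s),[c13*np.cos(a),c13*np.sin(a),s13])+side*.029*n
def linedist(KE,p,side,pts,dz):
    q=proj(rail(p,[0,.24],side,dz),KE); d=q[1]-q[0]; n=np.array([-d[1],d[0]])/np.hypot(*d); return (pts-q[0])@n
E
python3 - <<'E'
from rackfit import *
P=pose(); c2=cam("wrist",P); print(P)
cr=lambda a:np.array(a)/2.+[320,0]
Lp=cr([(87,115),(160,293),(240,495)]);Rp=cr([(211,42),(278,240),(345,470)]);B=cr([(252,517),(347,473)])
F=np.array([(240,157),(350,151),(480,144.5)]);N=np.array([(245,229),(330,221),(415,212.5),(455,208.5)])
for S in (0,1,2):
  def res(q):
    o=[]
    if S!=1: o+=[linedist(c1,q,-1,Lp,q[3]),linedist(c1,q,1,Rp,q[3]),(proj(np.r_[rail(q,-.005,-1,q[3]),rail(q,-.005,1,q[3])],c1)-B).ravel()*.5]
    if S!=0: o+=[linedist(c2,q,1,F,q[3]),linedist(c2,q,-1,N,q[3])]
    return np.concatenate(o+[[q[3]*300]])
  r=least_squares(res,[.5947,-.2905,np.radians(102.4),0]); p=r.x; print(S,p.round(4),np.degrees(p[2]).round(2),r.fun.round(1))
np.save("rack.npy",p)
a=p[2]; n=np.array([np.sin(a),-np.cos(a)]); up=np.array([np.cos(a),np.sin(a)])
for f,D,rc,s,y in [("r28",.028,(513,173,34,94),.015,n),("r36",.036,(487,177,60,102),.05,n),("r36",.028,(519,173,30,94),.015,n)]:
    fit.Z0=.046+s*s13-.004
    im=cv2.imread(f"pics/{f}.png"); x,i=fitplug(im,c2,rc,D,np.arctan2(y[1],y[0])); d=x[:2]-p[:2]
    print(f,D,x[:2].round(4),"yaw rel",(np.degrees(x[2]-a)+90).round(1),"s",(d@up/c13).round(4),"lat",(d@n).round(4),"iou",i.round(3))
E
```

```text
(array([ 0.5562384 , -0.11459437,  0.24000455]), array([-1.79948878e+02,  1.52400312e-01,  1.23873465e+01]))
0 [ 0.5953 -0.2891  1.7864  0.0025] 102.36 [-0.1 -0.1 -1.4 -0.9  2.   0.2 -0.  -0.1 -0.3  0.3  0.7]
1 [ 0.5991 -0.2964  1.804   0.    ] 103.36 [ 0.1  0.2 -0.3 -0.1 -0.3  0.1  0.3  0. ]
2 [ 0.5962 -0.2887  1.7943  0.003 ] 102.81 [ 0.9  0.  -2.2  0.1  2.1 -0.8  0.5 -0.1  0.2  0.1 -1.2 -0.   0.7 -1.1
 -0.4  0.7  1.3  0.9]
r28 0.028 [ 0.5999 -0.2798] yaw rel 9.6 s 0.0081 lat 0.0056 iou 0.91
r36 0.036 [ 0.5936 -0.2544] yaw rel -40.0 s 0.0349 lat 0.005 iou 0.0
r36 0.028 [ 0.6015 -0.2867] yaw rel -40.0 s 0.0008 lat 0.0056 iou 0.0
```

```bash
cat >> rackfit.py <<'E'
def rackcoord(P,p=None):
    p=np.load("rack.npy") if p is None else p; a=p[2]
    d=np.atleast_2d(P)[:,:2]-p[:2]; return np.c_[d@[np.sin(a),-np.cos(a)],d@[np.cos(a),np.sin(a)]/c13]
def ends(e,z,KE):
    w=rackcoord(back(e,z,KE)); d=w[0]-w[1]; return dict(mid=(w.mean(0)*1000).round(1),len=round(np.hypot(*d)*1000,1),skew=np.degrees(np.arctan2(d[1],d[0])).round(1))
E
python3 - <<'E'
from rackfit import *
T=np.array([0.55623,-.1146]); print("TCP at load, lat/s",rackcoord(T)*1000)
c=cam("wrist",([.55624,-.1146,.240],[-179.949,.152,12.387]))
print("28 r28",ends([(513.5,127),(513,218)],.062-.003,c))
print("28 r36",ends([(523,126),(513,218)],.059,c))
print("36 r36",ends([(501,130),(472,222)],.071,c))
c=cam("wrist",([.5562,-.1145,.125],[180,0,12.39])); print("28 pl",ends([(317,174),(325,362)],.118,c))
c=cam("wrist",([.5562,-.1145,.126],[180,0,12.39])); print("36 pl",ends([(318,182),(318,385)],.122,c))
c=cam("wrist",([.5562,-.1145,.126],[180,0,12.39])); print("28 in pl36",ends([(623,151),(608,284)],.059,c))
E
```

```text
TCP at load, lat/s [[ -0.37488328 183.36139454]]
28 r28 {'mid': array([4.5, 5.5]), 'len': np.float64(82.3), 'skew': np.float64(8.7)}
28 r36 {'mid': array([4.9, 1.5]), 'len': np.float64(82.2), 'skew': np.float64(3.1)}
36 r36 {'mid': array([ 4.3, 35.6]), 'len': np.float64(80.6), 'skew': np.float64(-10.2)}
28 pl {'mid': array([  1.5, 180.4]), 'len': np.float64(86.0), 'skew': np.float64(2.1)}
36 pl {'mid': array([ -4.6, 181.9]), 'len': np.float64(93.4), 'skew': np.float64(-0.3)}
28 in pl36 {'mid': array([2.5, 7.1]), 'len': np.float64(81.4), 'skew': np.float64(7.6)}
```

Both sit a bit skewed (28: ~3–8°, 36: ~-10°). I'll square the row by pushing with the shut fingers' flat back, gently downhill against the stop.

```bash
cat >> job.py <<'E'
RP=np.load("rack.npy"); A=np.radians(102.9); UP3=np.array([np.cos(A)*.97437,np.sin(A)*.97437,.22495]); NN=np.array([np.sin(A),-np.cos(A),0])
S0=np.array([*(RP[:2]-.008*UP3[:2]),.046])   # corrected stop point
def at(s,lat=0,h=0): return S0+s*UP3+lat*NN+[0,0,h]
def push(s_face,r,f=10):   # s_face: uphill face of last plug; r its radius
    o=[180,0,np.degrees(A)-90]; fingers.gripper_to(0,60); h=r-.004+.003
    b=at(s_face+.035,0,h); robot.move_to([b[0],b[1],.2],o); robot.line_to(b,velocity=.2)
    hit=robot.line_to(at(s_face-.02,0,h),velocity=.04,f_stop=f); P=pose()
    print("push hit",hit,"s",((P[0]-S0)@UP3).round(4),robot.current_contact_force().round(1) if hasattr(robot.current_contact_force(),'round') else robot.current_contact_force())
    robot.pause(.2); robot.line_to(P[0]+.02*UP3,velocity=.1); q=pose()[0]; robot.line_to([q[0],q[1],.24],velocity=.2)
E
python3 - <<'E'
from job import *
push(.068,.018)
robot.move_to([.5562,-.1146,.24],[180,0,12.4]); shot("wrist","p36"); print(pose(),robot.current_time_s())
E
```

```text
push hit True s 0.0808 [0.  0.6 0.8]
(array([ 0.55538594, -0.11490319,  0.23871847]), array([1.79992767e+02, 1.48773084e-01, 1.24155931e+01])) 29.8417
```

View pics/p36.png

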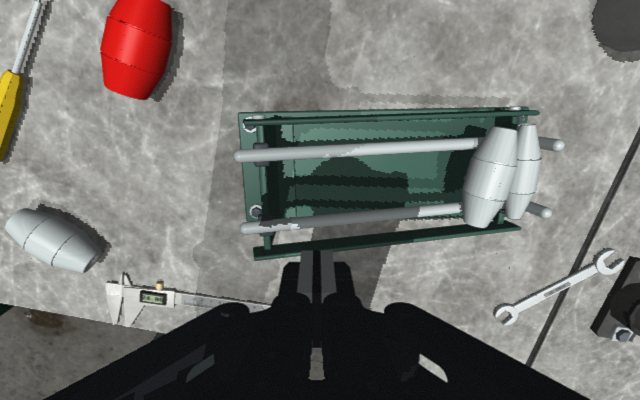

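```bash
sed -i 's/def push(s_face,r,f=10)/def push(s_face,r,f=10,v=.04)/; s/velocity=.04,f_stop=f); P=pose/velocity=v,f_stop=f); P=pose/' job.py
python3 - <<'E'
from job import *
push(.062,.018,15,.02)
robot.move_to([.5562,-.1146,.24],[180,0,12.4]); shot("wrist","p36b"); print(pose(),robot.current_time_s())
im=cv2.imread("pics/p36b.png")[90:260,380:580]; cv2.imwrite("pics/p36bc.png",cv2.resize(im,None,fx=3,fy=3,interpolation=cv2.INTER_CUBIC))
E
```

```text
push hit True s 0.0796 [0.7 1.8 1.9]
(array([ 0.55541306, -0.11486501,  0.23872734]), array([1.79994563e+02, 1.45486172e-01, 1.24181371e+01])) 34.7917
```

View pics/p36bc.png

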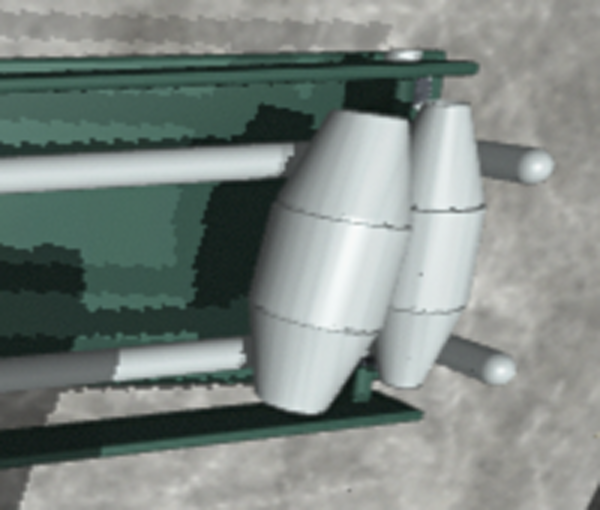

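28 is now square; 36 still ~6° skewed. Squeeze the pair lightly between the pads with the tool tilted square to the rails.

```bash
cat >> job.py <<'E'
def tilt():
    X=NN; Nm=np.array([-.22495*np.cos(A),-.22495*np.sin(A),.97437]); Z=-Nm; Y=np.cross(Z,X)
    return R.from_matrix(np.c_[X,Y,Z]).as_euler('xyz',degrees=True).tolist(),Nm
def squeeze(s,h,f=20,lat=0):
    o,Nm=tilt(); fingers.gripper_to(1.0); b=at(s,lat)+h*Nm
    robot.move_to(b+.11*Nm,o); hit=robot.line_to(b,velocity=.1,f_stop=6); print("down hit",hit,pose()[0]-b)
    if not hit: fingers.gripper_to(0,f); print("gap",robot.current_finger_gap()*85,robot.current_contact_force()); fingers.gripper_to(1.0)
    robot.line_to(pose()[0]+.11*Nm,velocity=.15)
E
python3 - <<'E'
from job import *
squeeze(.033,.014)
robot.move_to([.5562,-.1146,.24],[180,0,12.4]); shot("wrist","q36"); print(pose(),robot.current_time_s())
im=cv2.imread("pics/q36.png")[90:260,380:580]; cv2.imwrite("pics/q36c.png",cv2.resize(im,None,fx=3,fy=3,interpolation=cv2.INTER_CUBIC))
E
```

```text
down hit False [ 0.00064046 -0.00040276  0.00086419]
gap 62.95785593081453 [-1.93309735  1.06333547  3.30669686]
(array([ 0.5558923 , -0.1170727 ,  0.23886882]), array([1.79961126e+02, 1.12343243e-01, 1.22155562e+01])) 40.0417
```

View pics/q36c.png

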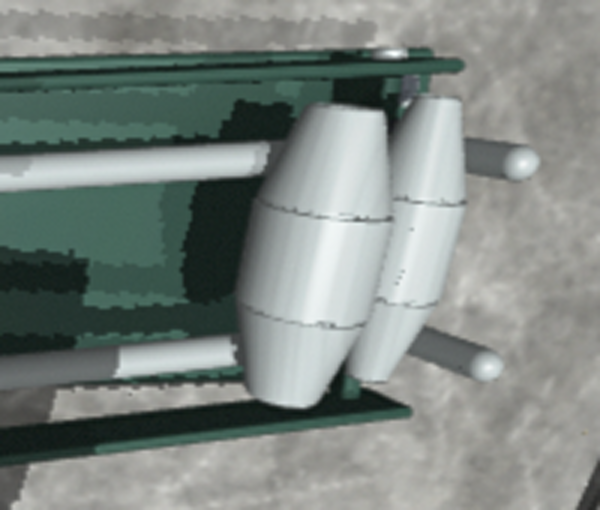

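Pair now parallel and closed. Next plug_44, re-measured from directly above before gripping, released from the corrected load frame.

```bash
cat > cyc.py <<'E'
from job import *
import fit
def measure(x,y,yaw,D,via=False):
    o=[180,0,yaw]
    if via: robot.move_to(VIA,o)
    robot.move_to([x,y,.24],o); robot.pause(.15); n=f"m{int(D*1000)}"; im,c=shot("wrist",n)
    q=proj([x,y,D/2],c)[0]; ds=[d for d in recognise("plug_44","wrist") if np.hypot(*(np.array(d["rect"][:2])-q))<45]
    if not ds: print("none"); return x,y,yaw
    r=ds[0]["rect"]; X,i=fit.fitplug(cv2.imread(f"pics/{n}.png"),c,r,D,np.radians(yaw)); print("meas",X[:2].round(4),np.degrees(X[2]).round(1),i.round(3),"was",x,y,yaw)
    return (X[0],X[1],np.degrees(X[2])) if i>.9 else (x,y,yaw)
def place2(D,h,s,lat=0):
    o=[180,0,np.degrees(A)-90]; L=at(s,lat,D/2-.004+h)
    robot.move_to(VIA,o); robot.move_to([L[0],L[1],.24],o); robot.line_to(L+[0,0,.02],velocity=.2); robot.pause(.1)
    im,c=shot("wrist",f"pl{int(D*1000)}"); 
    hit=robot.line_to(L-[0,0,.005],velocity=.03,f_stop=4); print("touch",hit,pose()[0]-L,robot.current_time_s())
    return c
E
python3 - <<'E'
from cyc import *
x,y,w=measure(.4248,.1357,66.9,.044)
pick(x,y,w,.044,.022)
c=place2(.044,0,.175)
np.savez("pl44.npz",K=c[0],E=c[1])
for lat in (-.029,.029): print(lat,proj(at(.175,lat,-.005),c),proj(at(.1,lat,-.005),c))
P=pose()[0]+[0,0,.02]
for e in (-.042,.042): print("end",proj(P+e*NN,c))
E
```

```text
meas [0.4257 0.1361] 67.5 0.96 was 0.4248 0.1357 66.9
hit False [0.4265 0.1365 0.0228] 0.017
gap mm 42.107062904081936 pose [0.4268 0.1363 0.023 ]
lifted gap 41.852820363925744 44.55
touch True [-2.64093012e-04 -3.50742125e-05  7.60434573e-05] 47.775
-0.029 [[314.43514265 296.12840166]] [[438.86053936 280.61510121]]
0.029 [[314.36183022 192.76960235]] [[449.53236549 184.66691177]]
end [[314.11834401 376.05289326]]
end [[313.91790629 189.91355973]]
```

View pics/pl44.png

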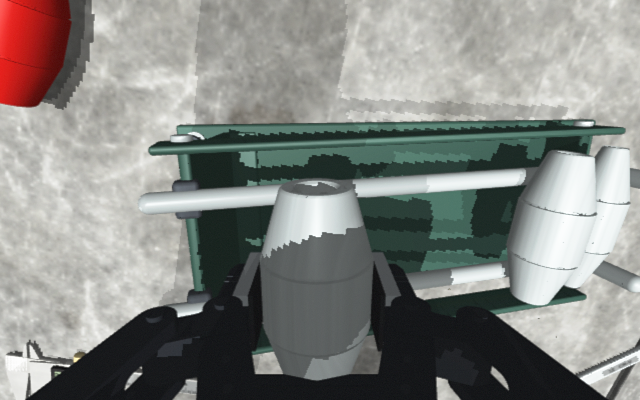

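Held plug and rails coincide with the model to ~1 mm: centred and square. Release.

Run:
```python
from cyc import *
release(.044)
shot("wrist","r44"); print(pose())
im=cv2.imread("pics/r44.png")[90:270,380:590]; cv2.imwrite("pics/r44c.png",cv2.resize(im,None,fx=3,fy=3,interpolation=cv2.INTER_CUBIC))
```

```text
t 50.5917
(array([ 0.55959794, -0.13019471,  0.24000807]), array([-179.89232484,    0.25618356,   12.88853244]))
```

View pics/r44c.png

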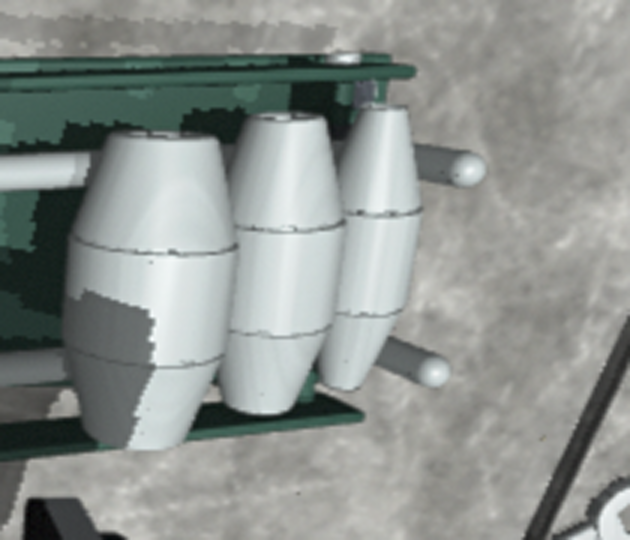

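Three square, parallel and touching. Now plug_52.

Run:
```python
from cyc import *
x,y,w=measure(.4065,.3122,181.5,.052,via=True)
pick(x,y,w,.052,.026)
c=place2(.052,0,.183)
```

```text
meas [0.4073 0.3126] 180.4 0.953 was 0.4065 0.3122 181.5
hit False [0.4078 0.3133 0.0268] 0.017
gap mm 49.89454013946691 pose [0.4079 0.3134 0.0272]
lifted gap 49.78940475557559 57.075
touch True [-2.36577572e-04 -5.08444610e-06  4.47492235e-04] 61.3667
```

Run:
```python
from cyc import *
release(.052)
shot("wrist","r52"); print(pose(),robot.current_contact_force())
im=cv2.imread("pics/r52.png")[90:270,340:590]; cv2.imwrite("pics/r52c.png",cv2.resize(im,None,fx=3,fy=3,interpolation=cv2.INTER_CUBIC))
```

```text
t 64.1417
(array([ 0.55790005, -0.12252025,  0.24000562]), array([-179.83494987,    0.37552738,   12.89264467])) [0.52794806 0.02645868 0.20918503]
```

View pics/r52c.png

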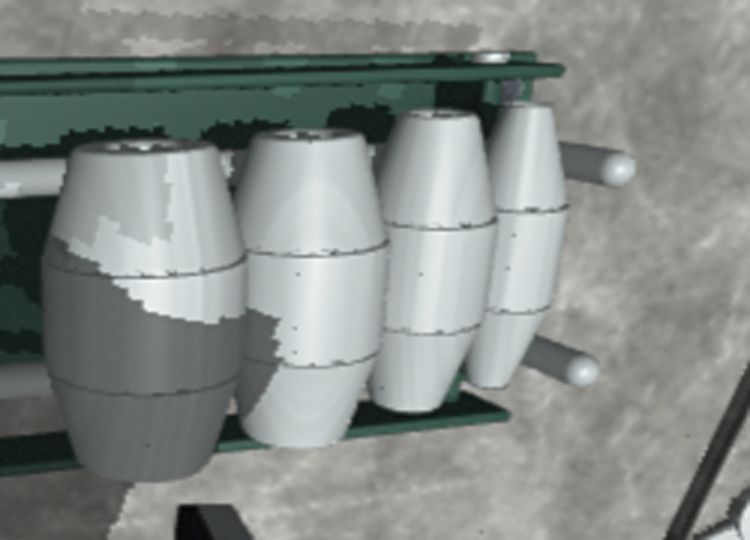

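All four square, touching, in rising order. Hand in.

Run:
```python
from job import *
robot.pause(.3); print(workorder.close_job(), robot.current_time_s())
```

```text
the job is handed in; nothing more can be done
the job is handed in; nothing more can be done
```

All four plugs are on the rack in the order 28, 36, 44, 52 from the stop upward. I handed the job in shortly after the 64 s clock reading, inside the 93 s limit. The red look-alike was left alone, and the gripper was clear of everything at the end.

**What went wrong on the way:** plug_28 and then plug_36 stopped skewed after rolling down, by roughly 3–10°. Two gentle pushes with the shut fingers only partly squared them. A light squeeze of the pair between the tilted pads then made them parallel and closed. After that, plug_44 and plug_52 were re-measured from above before gripping and rolled down straight. plug_44 was let go at 175 mm rather than 185 mm.

**Last checks:** the final wrist picture shows the four plugs parallel, touching in one row and on both rails, with the tool force near zero. Before that, the pixel measurements put the first two plugs about 4 mm off the middle. My rack fits also disagreed by about 7–8 mm on where the stop is along the rails. I corrected for that from the later views, and the remaining contacts matched. I viewed 15 pictures, one over the budget of 14.

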